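# Lay the centre stones on the mosaic boards

### The arm

A 6-joint arm with a two-finger parallel gripper is mounted at the origin on the work surface. World frame = base frame: x ahead of the robot, y to its left, z up, the work surface at z = 0. Lengths are in m, angles in rad, forces in N, time in s.
With the tool pointing down it reaches from about 0.375 to 0.975 m from the base axis. Payload 3.8 kg.
Tool frame: the origin (TCP) lies midway between the tips of the shut fingers; the grasp point (between the pads) lies 19 mm behind it; x points along the fingers, y is the direction in which the jaws open and shut, and the axes are right-handed (so a half turn about x gives the same grasp; the last joint's range is limited). The gripper opens to 88 mm and grips with 3 to 60 N. Pads are 18 mm wide; open, the fingers measure 123 mm over their backs; the gripper's body (75 mm by 187 mm) begins 45 mm behind the grasp point.
Start: joints at [1.114, 0.264, 1.604, -0, 1.274, -0.037], TCP at [0.275, 0.616, 0.239] pointing down, gripper open.
Joint ranges: [-2.63, 2.63], [-0.94, 2.18], [0.31, 2.57], [-1.31, 4.45], [0, 2.66], [-2.55, 2.55]. Speed limits (rad/s): [2.57, 2.57, 3.14, 3.14, 3.14, 3.14].

### API

Orientations are given as a rotation vector (axis times angle).
In Python, from cell import manip, inverse_kinematics, cams, order gives the robot as it stands. Calls block until the motion is done:
- manip.move_pose(position, orientation): joint-space move of the TCP to a pose.
- manip.move_linear(position, rate=0.15, rot=None): straight line of the TCP; rot=None keeps the orientation; rate is the mean speed in m/s.
- manip.set_joints(angles): joint-space move.
- manip.set_gripper(opening, force=None): finger opening in m; force is the grip in N (None keeps the last); returns when the fingers have stopped.
- manip.dwell(seconds).
- inverse_kinematics(position, orientation): joint angles nearest the present ones, or None.
- manip.state(): the state.
- cams.capture(name): name is "scene" or "top" or "wrist"; returns a dict with "image" (480x640x3 uint8, blue, green, red), "z_map" (480x640 float32, m along the optical axis (not along the pixel's ray), 0 where there is no reading), "intrinsics" (3x3 intrinsics, pixels), "position" and "orientation" of the camera in the world; the wrist camera has in their place "T_tool_cam" (4x4, takes a point from camera to tool coordinates, whose origin is the TCP and whose axes are the tool frame's). Camera axes: x right, y down, z forward; pixel columns grow to the right and rows downward; lengths in m; the calibration is good to about 2 mm. A picture is of the moment at which its call begins: read the wrist's pose just before it.
A pose or a line that the arm cannot do raises manip.IKError and nothing moves.
- order.close_job(): hands the job in, once; it reports no verdict.
The state is a dict: "clock": time; "joint_pos": joint angles; "joint_velocities": joint speeds; "tau": joint torques, N m; "tool_pos": TCP position; "tcp_rot": TCP orientation; "contact_force": force on the tool from outside, world axes, zero at the start; "moment": the same for the moment, N m; "gripper_width": finger opening in m.
Only numpy, scipy, OpenCV 4.12 (cv2) and the standard library are available. Lean on these libraries where they do the work, as an engineer would, in place of code of your own. Each camera call takes 0.05 s, during which the arm holds its last target. There are 200 camera calls.

### The job

Four mosaic boards are waiting for their centre stones. Lay each loose stone piece - red disc, blue square, green hexagon, black lozenge - flat on the board whose outline has its shape and colour, centred on the outline and turned to match it. Set the stones down gently, never letting one drop, and leave all four lying released on their boards.

Things in the scene. Friction and masses are not known exactly. Their poses are not given: they have to be found in the camera images.
- disc_piece (a point): loose stone piece: round, 52 mm in diameter, terracotta red; its yaw does not matter. 20 mm thick, straight sides, about 0.13 kg, lying flat with a paler small copy of its shape on top. The point is its centre, 10 mm above its underside; z is up.
- square_piece (a point): loose stone piece: square, 48 x 48 mm, blue, sides parallel to its x and y axes. 20 mm thick, straight sides, about 0.13 kg, lying flat with a paler small copy of its shape on top. The point is its centre, 10 mm above its underside; z is up.
- hexagon_piece (a point): loose stone piece: regular hexagon, green, 52 mm across flats and 60 mm across corners; two corners lie on its x axis, two flats face along its y axis (other flats every 60 degrees). 20 mm thick, straight sides, about 0.13 kg, lying flat with a paler small copy of its shape on top. The point is its centre, 10 mm above its underside; z is up.
- lozenge_piece (a point): loose stone piece: lozenge (rhombus), near black, side 50 mm, 47 mm between parallel sides; its long diagonal (82 mm, the 70-degree corners) lies on its x axis, the short one (57 mm) on its y axis, so the normals of its sides point 55 degrees either side of its x axis. 20 mm thick, straight sides, about 0.13 kg, lying flat with a paler small copy of its shape on top. The point is its centre, 10 mm above its underside; z is up.
- disc_outline (a point): outline on a fixed mosaic board: terracotta red circle, 52 mm, drawn in a 4 mm line at the middle of the board. The point is the centre of the outline on the board's top face, 12 mm above the table; z is up. The board is 130 x 130 mm, sides along x and y, with a white mesh face of 106 x 106 mm and a border of small stones 12 mm wide that stands 5 mm above the face.
- square_outline (a point): outline on a fixed mosaic board: blue square, 48 mm, sides along its x and y axes, drawn in a 4 mm line at the middle of the board. The point is the centre of the outline on the board's top face, 12 mm above the table; z is up. The board is 130 x 130 mm, sides along x and y, with a white mesh face of 106 x 106 mm and a border of small stones 12 mm wide that stands 5 mm above the face.
- hexagon_outline (a point): outline on a fixed mosaic board: green hexagon, 52 mm across flats, two corners on its x axis, drawn in a 4 mm line at the middle of the board. The point is the centre of the outline on the board's top face, 12 mm above the table; z is up. The board is 130 x 130 mm, sides along x and y, with a white mesh face of 106 x 106 mm and a border of small stones 12 mm wide that stands 5 mm above the face.
- lozenge_outline (a point): outline on a fixed mosaic board: near-black lozenge, 82 x 57 mm diagonals, the long one on its x axis, drawn in a 4 mm line at the middle of the board. The point is the centre of the outline on the board's top face, 12 mm above the table; z is up. The board is 130 x 130 mm, sides along x and y, with a white mesh face of 106 x 106 mm and a border of small stones 12 mm wide that stands 5 mm above the face.

How it is judged:
By the outcome, as a careful person would: the job done as asked, in the order asked, and still so for the second after the job is handed in, with the robot touching nothing.
It also fails if it takes over 96 s, if anything falls off the work surface, if the arm or the gripper's body presses on something with over 40 N, if the wrist force passes 120 N, or if a joint passes its speed limit or range.

## Working session

There is one attempt and no reset: what is moved stays moved. The work goes in short steps, each a Python script; the robot and the scene stay as the last script left them, time stands still between calls to the robot, and variables do not carry over. Pictures are saved under pics/ and viewed, about 12 in all and at most 16, crops included, and the job is handed in when it is done.

```bash
mkdir -p pics; ls
python3 - <<'E'
from cell import manip, cams
import cv2, numpy as np
for n in ("top","scene"):
    c=cams.capture(n); cv2.imwrite(f"pics/{n}1.png",c["image"]); np.savez(f"/tmp/{n}.npz",**c)
    print(n,c["intrinsics"].tolist(),c["position"],c["orientation"])
c=cams.capture("wrist"); print(c["T_tool_cam"],c["intrinsics"]); s=manip.state(); print(s["clock"],s["tool_pos"],s["tcp_rot"])
E
```

```text
pics
top [[536.4767861236677, 0.0, 317.9145842917494], [0.0, 536.4767861236677, 249.85412792681913], [0.0, 0.0, 1.0]] [ 0.39181361 -0.00638017  0.99894539] [-2.1535692   2.1708766  -0.15702226]
scene [[576.3226461156697, 0.0, 318.16106413571646], [0.0, 576.3226461156697, 244.32172936653998], [0.0, 0.0, 1.0]] [ 1.07921965 -0.06520422  0.97963016] [-2.03616311 -1.73047291  0.51853161]
[[ 1.68213967e-03 -2.63702121e-01  9.64602696e-01 -1.45516513e-01]
 [ 9.99997989e-01 -6.09402849e-04 -1.91046233e-03  5.72638438e-04]
 [ 1.09162460e-03  9.64603970e-01  2.63700566e-01 -6.75786639e-02]
 [ 0.00000000e+00  0.00000000e+00  0.00000000e+00  1.00000000e+00]] [[417.01345481   0.         321.94182563]
 [  0.         417.01345481 240.94455895]
 [  0.           0.           1.        ]]
0.15 [0.27488004 0.61590375 0.2377052 ] [ 0.32798435  1.54600093 -0.33061676]
```

View pics/top1.png

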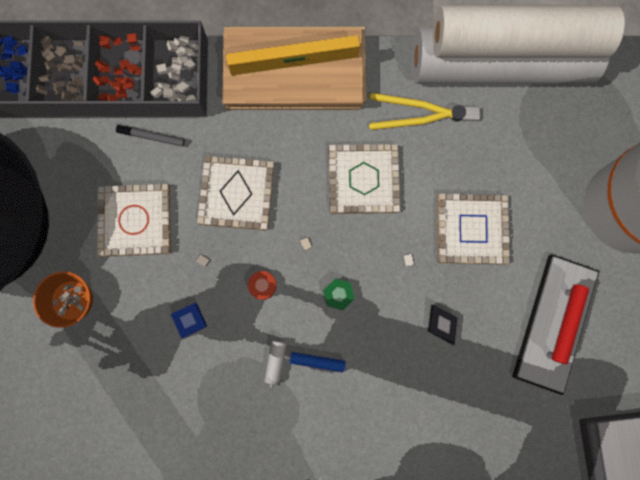

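The top view shows every target. The boards are disc (133,219), lozenge (236,192), hexagon (364,178) and square (473,228). The pieces are disc (262,285), square (188,320), hexagon (339,293) and lozenge (443,324). A hammer lies near (275–345,360).

```bash
cat > h.py <<'E'
import numpy as np, cv2
from scipy.spatial.transform import Rotation as R
NAMES=["disc","square","hexagon","lozenge"]
def poly(n):
    if n=="disc": a=np.arange(0,2*np.pi,np.pi/36); return .026*np.c_[np.cos(a),np.sin(a)]
    if n=="square": return .024*np.array([[1,1],[-1,1],[-1,-1],[1,-1]])
    if n=="hexagon": a=np.arange(6)*np.pi/3; return .030*np.c_[np.cos(a),np.sin(a)]
    return np.array([[.041,0],[0,.0287],[-.041,0],[0,-.0287]])
SYM=dict(disc=1e-9,square=np.pi/2,hexagon=np.pi/3,lozenge=np.pi)
def cam_T(c,s=None):
    T=np.eye(4)
    if "T_tool_cam" in c:
        T[:3,:3]=R.from_rotvec(s["tcp_rot"]).as_matrix(); T[:3,3]=s["tool_pos"]; return T@c["T_tool_cam"]
    T[:3,:3]=R.from_rotvec(c["orientation"]).as_matrix(); T[:3,3]=c["position"]; return T
def to_plane(c,T,uv,z):
    uv=np.atleast_2d(np.asarray(uv,float)); r=np.c_[uv,np.ones(len(uv))]@np.linalg.inv(c["intrinsics"]).T@T[:3,:3].T
    return (T[:3,3]+r*((z-T[2,3])/r[:,2])[:,None])[:,:2]
def project(c,T,P):
    p=(np.asarray(P)-T[:3,3])@T[:3,:3]; q=p@np.asarray(c["intrinsics"]).T; return q[:,:2]/q[:,2:]
def rect(c,T,centre,z,half=.07,ppm=4000):
    """orthorectified patch at height z: col -> +x, row -> +y"""
    n=int(2*half*ppm); w=np.array([[-1,-1],[1,-1],[1,1],[-1,1]])*half+centre
    uv=project(c,T,np.c_[w,[z]*4]).astype(np.float32)
    H=cv2.getPerspectiveTransform(uv,np.float32([[0,0],[n,0],[n,n],[0,n]]))
    return cv2.warpPerspective(c["image"],H,(n,n),flags=cv2.INTER_LINEAR)
def mask(im,n):
    h=cv2.cvtColor(im,cv2.COLOR_BGR2HSV).astype(int); H,S,V=h[...,0],h[...,1],h[...,2]
    if n=="disc": m=((H<12)|(H>170))&(S>90)
    elif n=="square": m=(H>100)&(H<130)&(S>90)
    elif n=="hexagon": m=(H>50)&(H<90)&(S>70)
    else: m=V<60
    return m.astype(np.uint8)*255
E
python3 - <<'E'
from h import *
c=dict(np.load("/tmp/top.npz")); T=cam_T(c)
P=dict(disc=(262,285),square=(188,320),hexagon=(339,293),lozenge=(443,324))
B=dict(disc=(133,219),square=(473,228),hexagon=(364,178),lozenge=(236,192))
for n in NAMES:
    for k,D,z in (("piece",P,.02),("board",B,.012)):
        p=to_plane(c,T,D[n],z)[0]; u,v=D[n]
        Z=c["z_map"][v,u]; q=T[:3,:3]@(np.linalg.inv(c["intrinsics"])@[u,v,1]*Z)+T[:3,3]
        print(n,k,p.round(3),"r",np.hypot(*p).round(3),"zmap",q.round(3))
s=dict(np.load("/tmp/scene.npz"))
E
```

```text
disc piece [0.455 0.08 ] r 0.462 zmap [0.455 0.079 0.024]
disc board [0.58 0.32] r 0.663 zmap [0.58  0.32  0.012]
square piece [0.393 0.213] r 0.447 zmap [0.393 0.212 0.023]
square board [ 0.559 -0.314] r 0.641 zmap [ 0.559 -0.313  0.014]
hexagon piece [ 0.439 -0.06 ] r 0.443 zmap [ 0.439 -0.06   0.022]
hexagon board [ 0.656 -0.111] r 0.665 zmap [ 0.655 -0.111  0.015]
lozenge piece [ 0.381 -0.249] r 0.455 zmap [ 0.381 -0.247  0.025]
lozenge board [0.63 0.13] r 0.643 zmap [0.63  0.13  0.013]
```

View pics/scene1.png

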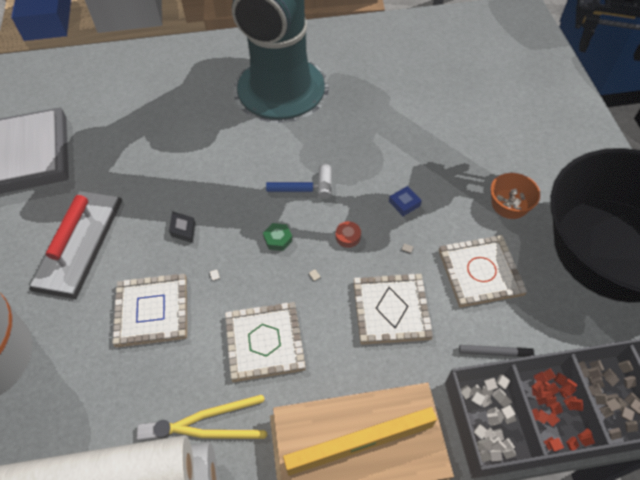

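```bash
cat >> h.py <<'E'
def down(psi):
    """tool x down, tool y (jaw direction) at world angle psi"""
    y=np.array([np.cos(psi),np.sin(psi),0]); x=np.array([0,0,-1.]); return R.from_matrix(np.c_[x,y,np.cross(x,y)]).as_rotvec()
E
python3 - <<'E'
from h import *
from cell import manip, cams, inverse_kinematics
import pickle
s=manip.state(); M=R.from_rotvec(s["tcp_rot"]).as_matrix(); print("start jaw psi",np.arctan2(M[1,1],M[0,1]))
c=dict(np.load("/tmp/top.npz")); T=cam_T(c)
u,v=20,165; Z=c["z_map"][v,u:u+30]; print("bucket z",Z)
print("rim",[ (T[:3,:3]@(np.linalg.inv(c["intrinsics"])@[u,v,1]*c["z_map"][v,u])+T[:3,3]).round(3) for u,v in ((35,180),(45,215),(40,250),(275,345),(555,320))])
V=[]
for p,base in (((.5,.17,.25),None),((.5,-.17,.25),None)):
    for d in (-.8,.8):
        psi=np.arctan2(p[1],p[0])+np.pi/2+d
        c2=[(abs(q[5]),x) for x in (psi,psi+np.pi) if (q:=inverse_kinematics(p,down(x))) is not None]
        psi=min(c2)[1]; print(p,psi,min(c2)[0])
        manip.move_pose(p,down(psi)); manip.dwell(.15)
        s=manip.state(); w=cams.capture("wrist"); V.append((s,w)); print(s["clock"],s["tool_pos"])
pickle.dump(V,open("/tmp/V.pkl","wb"))
I=[cv2.resize(w["image"],(400,300)) for s,w in V]
cv2.imwrite("pics/survey.png",np.vstack([np.hstack(I[:2]),np.hstack(I[2:])]))
E
```

```text
start jaw psi 1.1509824518596612
bucket z [0.954745   0.9502089  0.9425587  0.93521434 0.9260498  0.90236527
 0.9029306  0.9036977  0.9023055  0.9000339  0.90361    0.9007507
 1.0191365  1.0207971  1.0168941  1.0209634  1.0197836  1.0199974
 1.0209641  1.0214161  1.0157819  1.0209858  1.0214481  1.0204126
 1.0193857  1.0197127  1.019225   1.018763   1.017314   1.0209074 ]
rim [array([0.628, 0.453, 0.113]), array([0.581, 0.464, 0.051]), array([0.522, 0.485, 0.02 ]), array([0.347, 0.055, 0.029]), array([ 0.387, -0.453,  0.022])]
(0.5, 0.17, 0.25) 1.098534833575452 0.8179630962261895
2.1167 [0.49991118 0.17087251 0.24991523]
(0.5, 0.17, 0.25) 5.840127487165245 0.723629557363604
3.6917 [0.49999707 0.17002843 0.25001515]
(0.5, -0.17, 0.25) 0.44305782001434113 0.8179630962261899
5.2667 [ 0.5002504  -0.16914619  0.2500048 ]
(0.5, -0.17, 0.25) 5.184650473604134 0.7236295573636036
6.8417 [ 0.50000627 -0.16995422  0.24999938]
```

View pics/survey.png

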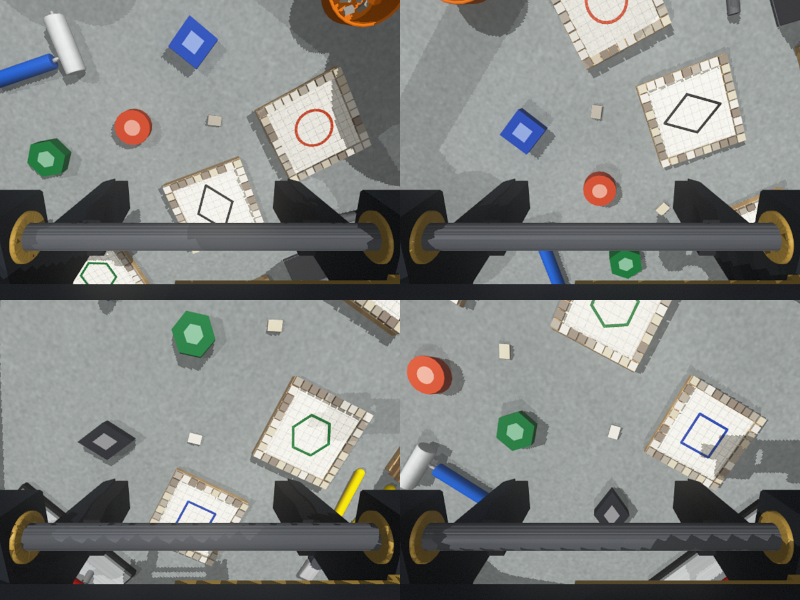

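Upper half of each wrist view is clear. View 0 shows the disc, square and hexagon pieces plus the disc board. View 1 shows the lozenge board. View 2 shows the lozenge piece and hexagon board. View 3 shows the square board. Next I fit shapes to these.

```bash
cat >> h.py <<'E'
from scipy.optimize import least_squares
def fit_poly(pts,n):
    """pts: contour points (m, world). free x,y,theta,scale; returns best (x,y,th,scale,rms)"""
    P=poly(n); e=np.roll(P,-1,0)-P; N=np.c_[e[:,1],-e[:,0]]/np.linalg.norm(e,axis=1)[:,None]; d=(N*P).sum(1)
    c0=pts.mean(0); best=None
    for t0 in np.arange(0,np.pi,np.pi/12):
        def f(q):
            l=(pts-q[:2])@np.array([[np.cos(q[2]),-np.sin(q[2])],[np.sin(q[2]),np.cos(q[2])]])
            return (l@N.T-d*q[3]).max(1)
        r=least_squares(f,[*c0,t0,.8],loss="soft_l1",f_scale=.0007,x_scale=[.01,.01,.2,.2])
        if best is None or r.cost<best.cost: best=r
    q=best.x; q[2]=(q[2]+SYM[n]/2)%SYM[n]-SYM[n]/2
    return np.r_[q,np.sqrt((best.fun**2).mean())]
def measure(c,T,n,kind,centre,z,half=.055,ppm=4000):
    im=rect(c,T,np.array(centre),z,half,ppm); m=mask(im,n)
    if n=="lozenge": g=cv2.cvtColor(im,cv2.COLOR_BGR2GRAY); m=(g<(90 if kind=="board" else 75)).astype(np.uint8)*255
    m=cv2.morphologyEx(m,cv2.MORPH_CLOSE,np.ones((5,5)))
    cs=[k for k in cv2.findContours(m,cv2.RETR_EXTERNAL,cv2.CHAIN_APPROX_NONE)[0] if cv2.contourArea(cv2.convexHull(k))>400e-6*ppm**2]
    if not cs: return None,im
    mid=m.shape[0]/2
    k=min(cs,key=lambda k:np.hypot(*(k[:,0].mean(0)-mid)))
    if kind=="piece":      # pale inlay inside the body
        f=cv2.drawContours(np.zeros_like(m),[cv2.convexHull(k)],-1,255,-1); f=cv2.erode(f,np.ones((17,17)))
        g=cv2.GaussianBlur(im.min(2),(5,5),0); th,_=cv2.threshold(g[f>0].reshape(-1,1),0,255,cv2.THRESH_OTSU)
        p=((g>th)&(f>0)).astype(np.uint8)
        k=max(cv2.findContours(p,cv2.RETR_EXTERNAL,cv2.CHAIN_APPROX_NONE)[0],key=cv2.contourArea)
    else: k=cv2.convexHull(k,returnPoints=True); k=cv2.findContours(cv2.drawContours(np.zeros_like(m),[k],-1,255,-1),cv2.RETR_EXTERNAL,cv2.CHAIN_APPROX_NONE)[0][0]
    cv2.drawContours(im,[k],-1,(255,0,255),1)
    return fit_poly((k[:,0]+.5)/ppm-half+centre,n),im
E
cat > m.py <<'E'
from h import *
import pickle
PR=dict(disc=(.455,.08),square=(.393,.213),hexagon=(.439,-.06),lozenge=(.381,-.249))
BR=dict(disc=(.58,.32),square=(.559,-.314),hexagon=(.656,-.111),lozenge=(.63,.13))
if __name__=="__main__":
    V=pickle.load(open("/tmp/V.pkl","rb")); rows=[]
    J=[(0,"piece",["disc","square","hexagon"]),(0,"board",["disc"]),(1,"piece",["disc","square"]),(1,"board",["lozenge"]),
       (2,"piece",["hexagon","lozenge"]),(2,"board",["hexagon"]),(3,"piece",["hexagon","disc"]),(3,"board",["square"])]
    for i,k,ns in J:
        s,w=V[i]; T=cam_T(w,s)
        for n in ns:
            r,im=measure(w,T,n,k,(PR if k=="piece" else BR)[n],.02 if k=="piece" else .012)
            print(i,k,n,None if r is None else r.round(4)); rows.append(cv2.resize(im,(200,200)))
    c=dict(np.load("/tmp/top.npz")); T=cam_T(c)
    for n in NAMES:
        for k in ("piece","board"):
            try: print("top",k,n,measure(c,T,n,k,(PR if k=="piece" else BR)[n],.02 if k=="piece" else .012)[0].round(4))
            except Exception as e: print("top",k,n,"fail")
    cv2.imwrite("pics/fit.png",np.vstack([np.hstack(rows[a:a+4]) for a in (0,4,8)]) if len(rows)==12 else np.hstack(rows))
E
python3 m.py
```

```text
0 piece disc [ 4.542e-01  8.060e-02 -0.000e+00  4.475e-01  1.000e-04]
0 piece square [3.919e-01 2.132e-01 4.391e-01 4.496e-01 1.000e-04]
0 piece hexagon [ 4.364e-01 -6.010e-02  2.441e-01  4.537e-01  1.000e-04]
0 board disc [5.7800e-01 3.1910e-01 0.0000e+00 1.1018e+00 1.0000e-04]
1 piece disc [4.542e-01 8.060e-02 0.000e+00 4.494e-01 1.000e-04]
1 piece square [3.918e-01 2.133e-01 4.412e-01 4.505e-01 1.000e-04]
1 board lozenge [ 6.2860e-01  1.3040e-01 -9.2700e-02  1.0875e+00  1.0000e-04]
2 piece hexagon [ 4.367e-01 -5.990e-02  2.389e-01  4.502e-01  1.000e-04]
2 piece lozenge [ 3.801e-01 -2.494e-01  4.576e-01  4.507e-01  1.000e-04]
2 board hexagon [ 6.5470e-01 -1.1080e-01  6.8000e-03  1.0964e+00  1.0000e-04]
3 piece hexagon [ 4.368e-01 -5.980e-02  2.387e-01  4.511e-01  1.000e-04]
3 piece disc [4.547e-01 8.060e-02 0.000e+00 4.483e-01 1.000e-04]
3 board square [ 5.5720e-01 -3.1390e-01 -2.8200e-02  1.1023e+00  1.0000e-04]
top piece disc [4.555e-01 8.100e-02 0.000e+00 4.569e-01 1.000e-04]
top board disc [5.794e-01 3.200e-01 0.000e+00 1.089e+00 1.000e-04]
top piece square [3.930e-01 2.137e-01 4.463e-01 4.714e-01 2.000e-04]
top board square fail
top piece hexagon [ 0.4385 -0.0598  0.2071  0.4568  0.0005]
top board hexagon fail
top piece lozenge [ 3.813e-01 -2.494e-01  4.663e-01  4.681e-01  3.000e-04]
top board lozenge fail
```

View pics/fit.png

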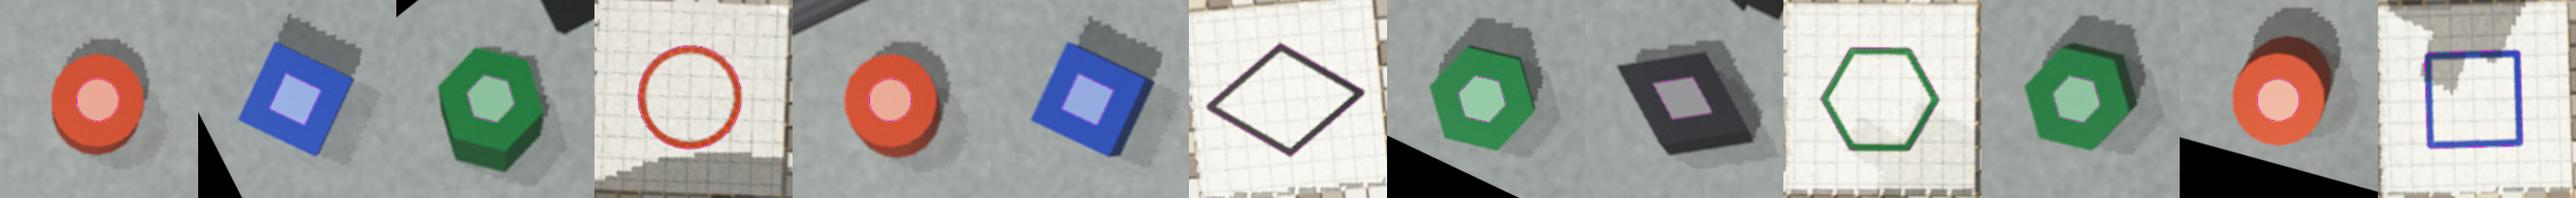

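Fits agree to about 0.5 mm across yaws 90° apart, so the wrist calibration is good. The disc goes first.

```bash
cat > pp.py <<'E'
from h import *
from cell import manip, cams, inverse_kinematics as ik
import sys
PC=dict(disc=(.4543,.0806,0),square=(.39185,.21325,.440),hexagon=(.4367,-.0599,.239),lozenge=(.3801,-.2494,.4576))
BD=dict(disc=(.5780,.3191,0),square=(.5572,-.3139,-.0282),hexagon=(.6547,-.1108,.0068),lozenge=(.6286,.1304,-.0927))
NRM=dict(disc=[-.35],square=[0,np.pi/2],hexagon=np.pi/6+np.arange(3)*np.pi/3,lozenge=np.deg2rad([55,-55]))
WID=dict(disc=.052,square=.048,hexagon=.052,lozenge=.047)
ZG,ZF=.004,.14
def plan(n):
    x,y,t=PC[n]; X,Y,t2=BD[n]; best=None
    K=[0] if n=="disc" else np.arange(0,2*np.pi-1e-6,SYM[n])
    for a in NRM[n]:
        for h in (0,np.pi):
            for k in K:
                g=t+a+h; p=t2+a+h+k; q1=[ik((x,y,z),down(g)) for z in (ZG,ZF)]; q2=[ik((X,Y,z),down(p)) for z in (ZG+.011,ZF)]
                if any(q is None for q in q1+q2): continue
                c=max(abs(q[5]) for q in q1+q2)+.3*abs(q1[1][5]-q2[1][5])
                if best is None or c<best[0]: best=(c,g,p)
    return best
def run(n):
    c,g,p=plan(n); x,y,_=PC[n]; X,Y,_=BD[n]; print(n,"cost %.2f g %.2f p %.2f"%(c,g,p))
    manip.move_pose((x,y,ZF),down(g)); manip.set_gripper(.088)
    manip.move_linear((x,y,.03),.2); manip.move_linear((x,y,ZG),.06)
    manip.set_gripper(WID[n]-.01,25); print("width",manip.state()["gripper_width"])
    manip.move_linear((x,y,.03),.06); manip.move_linear((x,y,ZF),.25)
    print("width",manip.state()["gripper_width"])
    manip.move_pose((X,Y,ZF),down(p)); manip.move_linear((X,Y,.04),.2); manip.move_linear((X,Y,ZG+.015),.05)
    manip.dwell(.2); f0=manip.state()["contact_force"][2]; z=ZG+.015
    while z>ZG+.0100:
        z-=.0005; manip.move_linear((X,Y,z),.02); manip.dwell(.05)
        s=manip.state(); f=s["contact_force"][2]-f0
        if f>2: break
    print("touch z %.4f tool %s df %.2f"%(z,s["tool_pos"],f))
    manip.set_gripper(WID[n]+.010,3); manip.dwell(.2); manip.move_linear((X,Y,.045),.05); manip.move_linear((X,Y,ZF),.25)
    print("clock",manip.state()["clock"])
def check(ns,fn):
    """view placed pieces: back off so that the piece is in the upper half of the wrist image"""
    out=[]
    for n in ns:
        X,Y,t2=BD[n]; s=manip.state(); M=R.from_rotvec(s["tcp_rot"]).as_matrix()
        manip.move_pose(np.r_[np.array([X,Y])+.09*M[:2,2],.2],s["tcp_rot"]); manip.dwell(.15)
        s=manip.state(); w=cams.capture("wrist"); r,im=measure(w,cam_T(w,s),n,"piece",(X,Y),.032); out.append(im)
        print(n,"err mm",((r[:2]-[X,Y])*1e3).round(2),"dth deg",np.rad2deg(r[2]-t2).round(2),"scale",r[3].round(3),"rms",r[4].round(5))
    cv2.imwrite(fn,np.hstack([cv2.resize(i,(300,300)) for i in out]))
if __name__=="__main__":
    for n in sys.argv[1:]: run(n); check([n],f"pics/chk_{n}.png")
    print("clock",manip.state()["clock"])
E
python3 pp.py disc
```

```text
disc cost 0.92 g -0.35 p -0.35
width 0.05145590789787507
width 0.05109445511114551
touch z 0.0160 tool [0.57809813 0.31915451 0.01619761] df 2.67
clock 17.375
disc err mm [0.08 0.01] dth deg 0.0 scale 0.446 rms 9e-05
clock 18.0833
```

```bash
ls pics
```

```text
chk_disc.png
fit.png
scene1.png
survey.png
top1.png
```

View pics/chk_disc.png

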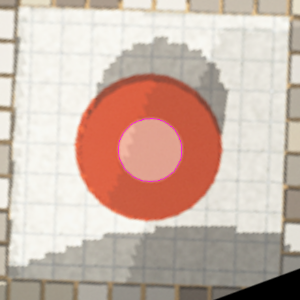

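The red disc lies flat and covers its outline, with the inlay at (150,150), an error under 0.1 mm. The other three follow.

```bash
python3 pp.py square hexagon lozenge; python3 -c "
import cv2,numpy as np
cv2.imwrite('pics/chk3.png',np.hstack([cv2.resize(cv2.imread(f'pics/chk_{n}.png'),(260,260)) for n in ('square','hexagon','lozenge')]))"
```

```text
square cost 0.68 g 0.44 p -0.03
width 0.047548966894952194
width 0.04763069523040874
touch z 0.0155 tool [ 0.55735351 -0.31399476  0.01614884] df 6.06
clock 29.8417
square err mm [ 0.28 -0.06] dth deg 0.22 scale 0.447 rms 8e-05
hexagon cost 0.38 g 6.00 p 5.77
width 0.05159117418923934
width 0.05197833892796746
touch z 0.0155 tool [ 0.65484984 -0.11082039  0.01617619] df 5.66
clock 41.875
hexagon err mm [ 0.15 -0.03] dth deg -0.16 scale 0.447 rms 9e-05
lozenge cost 1.62 g -0.50 p -1.05
width 0.04681855904371186
width 0.046768563194290395
touch z 0.0155 tool [0.62879102 0.13044478 0.0161272 ] df 6.13
clock 54.275
lozenge err mm [0.19 0.2 ] dth deg -0.24 scale 0.448 rms 8e-05
clock 54.9833
```

View pics/chk3.png

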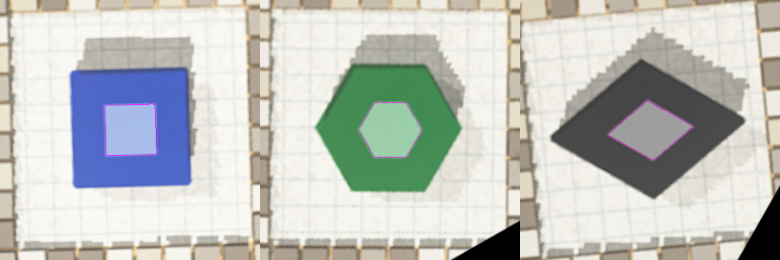

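All three lie flat, centred and aligned, with inlays at about (130,130), (390,130) and (651,130). The arm is clear, so I'm handing in.

```bash
python3 -c "
from cell import manip,order
s=manip.state(); print(s['clock'],s['tool_pos'],s['gripper_width']); order.close_job()"
```

```text
54.9833 [0.55032026 0.08617372 0.19811807] 0.057173398083959166
the job is handed in; nothing more can be done
```

All four stones are lying released on their matching boards, and I handed the job in at 55 s on the robot's clock (limit 96 s).

I located the pieces and outlines with the wrist camera. Each stone was gripped on its flats (the disc across its diameter), lowered slowly until it touched its board with 3 to 6 N, and then released.

A wrist-camera check after each release showed:

| Stone | Off centre (mm) | Rotation error |
|---|---|---|
| Disc | 0.1 | not applicable |
| Square | 0.3 | 0.2° |
| Hexagon | 0.2 | 0.2° |
| Lozenge | 0.3 | 0.2° |

These errors come from the same camera that found the outlines, so they include its calibration error. Views of the same pieces at yaws about 90° apart agreed to about 0.5 mm.

- **Failed check:** the top-camera fit failed on the square, hexagon and lozenge outlines.
- **Disagreement:** where it did work, the top camera differed from the wrist camera by 1 to 2 mm in position, which is within its stated calibration. On the hexagon piece it also differed by about 2° in rotation. I used the wrist values.

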